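# Load a slide carrier into the slide scanner

### The job

Load the narrower of the two slide carriers (the one holding two glass slides side by side) into the slot of the low white slide scanner: glass end first, lying flat, and slide it in until it comes up against the stop hidden inside the slot. Then let go of it there, with its handle still outside. Leave the wider carrier lying where it is.

Things in the scene. Friction and masses are not known exactly. Their poses are not given: they have to be found in the camera images.
- carrier_narrow: Narrow grey slide carrier: flat tray 140 (x) x 64 (y) x 10 mm, 0.15 kg, lying on the bench, two glass slides side by side in its front (+x, leading) half. Origin: centre of its underside, z up. Upright grip fin at the rear: middle at x = -52 mm, 32 mm long in x, 12 mm thick in y (pinch it there), top 56 mm above the underside.
- carrier_wide: Wide slide carrier, does not fit the slot: same make, length, fin and axes, but 98 mm wide with three slides side by side. The two carriers may have changed places.
- scanner: Low white slide scanner, fixed, 150 (x) x 152 x 62 mm high. Origin: at bench height under the middle of the slot's mouth; +x points into the slot, z up. Slot 80 mm wide, floor at z = 10, roof at z = 34 mm. A 116 mm wide ledge at floor level reaches out to x = -115 mm; on it two guides, 9.5 mm high, flare from 80 mm apart at the mouth to 108 mm at x = -50 mm.
- slide_stop: Fixed rigid stop inside the slot, not visible from outside, 55 to 85 mm behind the mouth (varies). Origin: middle of its front face, at the slot's floor; axes as the scanner's. The carrier slides in freely, then stops dead; its origin is then at x = -70 mm from here.
Not all that is in view belongs to the job. What is shaped like the carrier_narrow but green or turquoise is not meant.

How it is judged:
On the way:
1. the narrow carrier's leading end is inside the slot, but not yet at the stop (x of carrier_narrow in the frame of scanner between -0.06 and 0.02 m and y of carrier_narrow in the frame of scanner between -0.02 and 0.02 m and z of carrier_narrow in the frame of scanner between 0.005 and 0.025 m).
At the end, for the whole second after the job is handed in: The narrow carrier rests, released, flat on the slot's floor (within 8 mm of it and 7 degrees of level), straight in the slot (within 10 degrees and 15 mm sideways), its leading end within 8 mm of the hidden stop; the wide carrier lies within 30 mm of where it was (x of carrier_narrow in the frame of slide_stop between -0.078 and -0.062 m and y of carrier_narrow in the frame of slide_stop between -0.015 and 0.015 m and z of carrier_narrow in the frame of slide_stop between -0.008 and 0.008 m and angle between the x axis of carrier_narrow and the x axis of scanner, either way round below 0.18 rad and angle between carrier_narrow's own z axis and vertical below 0.12 rad and linear speed of carrier_narrow below 0.01 m/s and distance of carrier_wide from where it was at the start of the episode below 0.03 m); the robot touches nothing.
It also fails if it takes over 42 s, if anything falls off the work surface, if the arm or the gripper's body presses on something with over 40 N, if the wrist force passes 120 N, or if a joint passes its speed limit or range.

### The arm

A 6-joint arm with a two-finger parallel gripper is mounted at the origin on a cart in front of the work surface, level with it; the furniture and walls round the work are solid. World frame = base frame: x ahead of the robot, y to its left, z up, the work surface at z = 0. Lengths are in m, angles in rad, forces in N, time in s.
With the tool pointing down it reaches from about 0.375 to 0.975 m from the base axis. Payload 3.8 kg.
Tool frame: the origin (TCP) lies where the fingers leave the gripper's body, on its centre line; the fingertips stand 73 mm ahead of it and the grasp point (between the pads) lies 54 mm ahead of it; z points along the fingers, y is the line along which they close (so a half turn about z gives the same grasp; the last joint's range is limited). The gripper opens to 85 mm and grips with 20 to 120 N. Pads are 22 mm wide; open, the fingers measure 114 mm over their backs; the gripper's body (76 mm by 85 mm) begins 54 mm behind the grasp point. The pads swing forward as they close: fully open they stand 13 mm farther back than shut.
Start: joints at [1.235, 0.264, 1.604, -0, 1.274, -0.037], TCP at [0.199, 0.645, 0.304] pointing down, gripper open.
Joint ranges: [-2.63, 2.63], [-0.94, 2.18], [0.31, 2.57], [-1.31, 4.45], [0, 2.66], [-2.55, 2.55]. Speed limits (rad/s): [2.57, 2.57, 3.14, 3.14, 3.14, 3.14].

### API

Orientations are given as a rotation vector (axis times angle).
In Python, from workcell import read_state, viewer, bot gives the robot as it stands.
- The arm moves only by the tool jog_arm, never from a script. Its argument "increments" is a list that holds one entry, the list of rows, each a list of 7 numbers: the shift along the tool's x, y, z in units of 30 mm (1.0 is 30 mm), then the turn, a rotation vector about the tool's x, y, z in units of 6 degrees (1.0 is 6 degrees), then the opening, from -1 (shut) to 1 (fully open). A call has exactly 5 rows; each row shifts and turns the commanded pose from where the row before left it, along the tool's axes as they then stand; what a row does not reach is not made up. A row lasts 1/12 s, in which the tool goes at most 41.7 mm and 7.16 degrees, less where a joint would pass 70% of its speed; a pose out of reach is approached as far as the arm can. A call is refused whole if a number of a shift passes 1 or a number of a turn 1, either way. A call with a gripper value outside its range is refused whole. The fingers move at their own pace and stop on an object; "force" is the grip in N (left out, the last holds). Time passes only in rows, so rows that do not move let the fingers close, or fill a call up. It gives the time, the measured TCP pose, the force, the opening and the grip force at its end, in the units of the state.
- read_state(): the state, without advancing time (a new reading comes with each control period).
- viewer.read_camera(name): name is "scene" or "top" or "wrist"; returns (picture, depth): 384x512x3 uint8, blue, green, red; 384x512 float32, m along the optical axis (not along the pixel's ray), 0 where there is no reading.
- viewer.camera_params(name): a dict with "fx", "fy", "cx", "cy" (pixels), "R" (3x3) and "t" (3): a world point X has camera coordinates R X + t; the wrist camera has in their place "hand_eye" (4x4, takes a point from camera to tool coordinates, whose origin is the TCP and whose axes are the flange's). Camera axes: x right, y down, z forward; pixel columns grow to the right and rows downward; lengths in m; the calibration is good to about 2 mm. A picture is of the moment at which its call begins: read the wrist's pose just before it. camera_params takes no time and is no camera call.
- bot.finish_job(): hands the job in; it is judged then, once.
The state is a dict: "time": time; "q": joint angles; "joint_vel": joint speeds; "joint_torque": joint torques, N m; "tool_pos": TCP position; "tcp_rot": TCP orientation; "wrist_force": force on the tool from outside, world axes, zero at the start; "torque": the same for the moment, N m; "width": opening from 0.0 (shut) to 1.0 (fully open); "grip_force": force on a finger pad.
Only numpy, scipy, OpenCV 4.12 (cv2) and the standard library are available. Lean on these libraries where they do the work, as an engineer would, in place of code of your own. Each camera call takes 0.05 s, during which the arm holds its last target. There are 200 camera calls.

## Working session

There is one attempt and no reset: what is moved stays moved. The work goes in short steps, Python scripts to look and compute and a tool call to move; the robot and the scene stay as the last step left them, time stands still between calls to the robot, and variables do not carry over. Pictures are saved under pics/ and viewed, at most 10 in all, crops included, and the job is handed in when it is done.

Besides the shell and the picture viewer there is one more tool, called after "Request:" in YAML: its name, and indented under it one key for each argument. jog_arm: Moves the arm, as the interface text tells. Its arguments: {"type":"object","properties":{"increments":{"type":"array","items":{"type":"array","items":{"type":"array","items":{"type":"number"}}}},"force":{"type":"number"}},"required":["increments"]}

```bash
mkdir -p pics; cat > h.py <<'E'
import numpy as np, cv2
from scipy.spatial.transform import Rotation as Ro
from workcell import read_state, viewer, bot
def cast(name,uv,z,st=None):
    p=viewer.camera_params(name); uv=np.atleast_2d(uv).astype(float)
    d=np.c_[(uv[:,0]-p['cx'])/p['fx'],(uv[:,1]-p['cy'])/p['fy'],np.ones(len(uv))]
    if 'hand_eye' in p:
        H=np.array(p['hand_eye']); R=Ro.from_rotvec(st['tcp_rot']).as_matrix()
        o=R@H[:3,3]+st['tool_pos']; d=d@(R@H[:3,:3]).T
    else:
        R=np.array(p['R']); o=-R.T@np.array(p['t']); d=d@R
    return o+d*((z-o[2])/d[:,2])[:,None]
E
python3 - <<'E'
from h import *
for n in ('top','scene'):
    im,d=viewer.read_camera(n); cv2.imwrite(f'pics/{n}0.png',im); np.savez(f'{n}0.npz',im=im,d=d)
    p=viewer.camera_params(n); print(n,p['fx'],-np.array(p['R']).T@p['t'])
print(read_state())
E
```

```text
top 384.89434793536157 [ 0.41463679 -0.17091397  1.13832813]
scene 358.14388078485274 [-0.1118497  -0.69565176  0.63447295]
{'time': 0.1, 'q': array([ 1.23510821e+00,  2.64699463e-01,  1.60526539e+00,  4.28699649e-06,
        1.27368700e+00, -3.68883795e-02]), 'joint_vel': array([-0.00286538, -0.0026368 , -0.00394132,  0.00108458, -0.00015878,
       -0.00033185]), 'joint_torque': array([-7.30283627e-04, -5.16712904e+01, -3.68586838e+01, -8.16116540e-05,
        6.46748915e-03,  2.25232398e-06]), 'tool_pos': array([0.19852385, 0.64460208, 0.30265668]), 'tcp_rot': array([-0.4675538 , -3.10621414,  0.00317704]), 'wrist_force': array([ 0.93783703, -0.3666803 , -0.82869213]), 'torque': array([-0.00750121,  0.02209019,  0.07038975]), 'grip_force': 0.0, 'width': 1.0003435061837127}
```

View pics/top0.png

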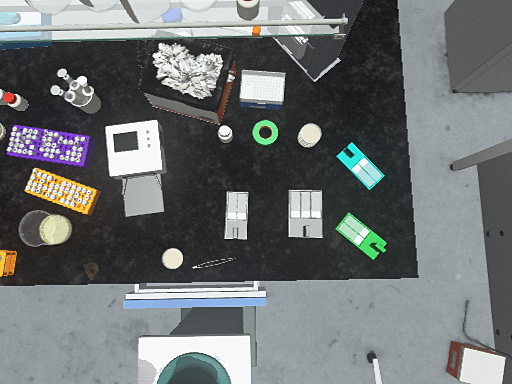

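View pics/scene0.png

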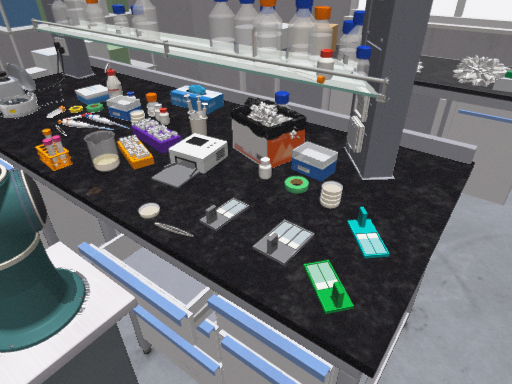

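```bash
python3 - <<'E'
from h import *
f=np.load('top0.npz'); im=f['im']; d=f['d']
c=im[112:252,95:335]; cv2.imwrite('pics/crop.png',cv2.resize(c,None,fx=3.3,fy=3.3,interpolation=cv2.INTER_CUBIC))
hsv=cv2.cvtColor(im,cv2.COLOR_BGR2HSV)
g=((hsv[...,2]>75)).astype(np.uint8); 
n,l,s,ce=cv2.connectedComponentsWithStats(g)
for i in range(1,n):
    x,y,w,h,a=s[i]
    if a>300 and 100<ce[i][0]<330 and 115<ce[i][1]<245:
        ct=max(cv2.findContours((l==i).astype(np.uint8),0,1)[0],key=cv2.contourArea)
        r=cv2.minAreaRect(ct); b=cv2.boxPoints(r)
        print(s[i],r); print(cast('top',b,0.01).round(4)[:,:2].tolist(), cast('top',[r[0]],.01).round(4))
p=viewer.camera_params('top');print(np.array(p['R']).round(4).tolist())
E
```

```text
[252 119  26  27 418] ((264.7500305175781, 131.75003051757812), (24.748737335205078, 25.45584487915039), 45.0)
[[0.7418, -0.1626], [0.7969, -0.2182], [0.7411, -0.2697], [0.6867, -0.2141]] [[ 0.7415 -0.2161  0.01  ]]
[ 105  120   62   97 4308] ((137.01829528808594, 168.16464233398438), (93.09378814697266, 58.08699035644531), 83.6598129272461)
[[0.7725, 0.2737], [0.7889, 0.0986], [0.5068, 0.0651], [0.4913, 0.2348]] [[0.6376 0.1678 0.01  ]]
[297 123  25  25 454] ((308.7500305175781, 134.75003051757812), (20.50609588623047, 25.45584487915039), 45.0)
[[0.725, -0.2993], [0.7799, -0.3556], [0.7338, -0.3974], [0.6795, -0.3411]] [[ 0.7294 -0.3483  0.01  ]]
[ 224  191   25   49 1065] ((236.0498809814453, 215.00250244140625), (22.4719295501709, 47.540611267089844), 2.8624050617218018)
[[0.4252, -0.0888], [0.5644, -0.0972], [0.5598, -0.1636], [0.4207, -0.1541]] [[ 0.492  -0.1259  0.01  ]]
[ 288  190   35   48 1625] ((305.0, 213.5), (47.0, 34.0), 90.0)
[[0.5629, -0.2805], [0.5609, -0.3808], [0.4231, -0.3748], [0.425, -0.2761]] [[ 0.4924 -0.3281  0.01  ]]
[[-0.019, -0.9998, -0.0068], [-0.9912, 0.0197, -0.131], [0.1311, 0.0043, -0.9914]]
```

View pics/crop.png

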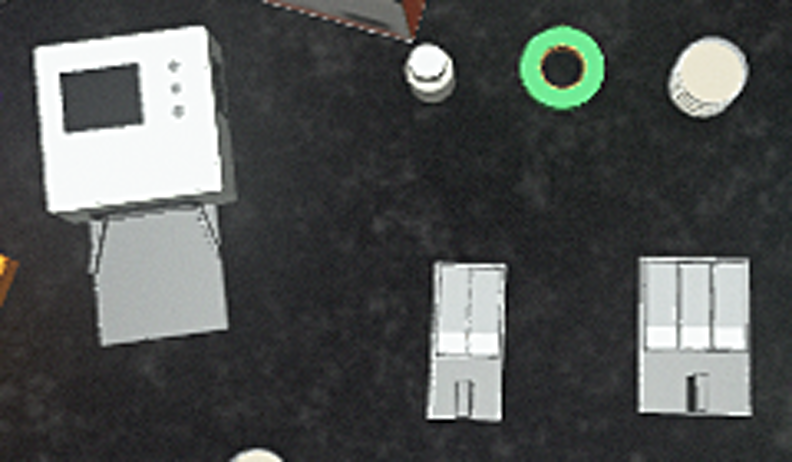

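Crop: narrow carrier with two slides at pixel (236,215), 66 mm wide; the wide one with three slides is at (305,213). The green one (360,236) and turquoise one (360,165) are decoys. The target is (236,215), grey with two slides. The scanner's ledge front corners are about (126,217) and (164,212).

```bash
python3 - <<'E'
from h import *
im=np.load('top0.npz')['im']
o=lambda x,y:(95+x/3.3-.35,112+y/3.3-.35)
L=cast('top',[o(103,346),o(228,329)],.01); T=cast('top',[o(50,213),o(220,190),o(34,46),o(206,27)],.062)
print(L.round(4),T.round(4))
for P in (L,T[:2],T[2:]):
    v=P[0]-P[1]; print(np.linalg.norm(v), np.arctan2(-v[0],v[1]),P[:2].mean(0))
v=T[3]-T[1];print(np.arctan2(v[1],v[0]),np.linalg.norm(v))
R=Ro.from_rotvec(read_state()['tcp_rot']).as_matrix();print(R.round(3))
print(viewer.camera_params('wrist')['hand_eye'])
E
```

```text
[[0.4939 0.1978 0.01  ]
 [0.5069 0.0866 0.01  ]] [[0.6057 0.2292 0.062 ]
 [0.6228 0.0828 0.062 ]
 [0.7545 0.2475 0.062 ]
 [0.7685 0.0967 0.062 ]]
0.11201201833469118 0.11617474325592478 [0.50035998 0.14221779 0.01      ]
0.14738044775914436 0.11668792049110503 [0.61426109 0.15603692 0.062     ]
0.15142855769761554 0.09273144690728546 [0.76147389 0.17213253 0.062     ]
0.09512067847104932 0.14630596898552478
[[-0.956  0.294 -0.001]
 [ 0.294  0.956 -0.002]
 [ 0.    -0.002 -1.   ]]
[[ 5.52252036e-05 -9.47283935e-01 -3.20395294e-01  8.22104732e-02]
 [ 9.99999928e-01  1.72377462e-04 -3.37287105e-04 -4.20786959e-04]
 [ 3.74735583e-04 -3.20395252e-01  9.47283876e-01 -7.10135360e-02]
 [ 0.00000000e+00  0.00000000e+00  0.00000000e+00  1.00000000e+00]]
```

Request:
jog_arm:
  increments:
    - [[0, -1, 0, 0, 0, -1, 1], [0, -1, 0, 0, 0, -1, 1], [0, -1, 0, 0, 0, -0.27, 1], [0, -1, 0, 0, 0, 0, 1], [0, -1, 0, 0, 0, 0, 1]]

```text
time: 0.52
tool_pos: [0.1773, 0.4956, 0.303]
tcp_rot: [-0.095, -3.14, 0.002]
wrist_force: [-0.1, 0.2, 1.3]
width: 1.002
grip_force: 0.0
```

Request:
jog_arm:
  increments:
    - [[-0.7, -1, 0, 0, 0, 0, 1], [-0.7, -1, 0, 0, 0, 0, 1], [-0.7, -1, 0, 0, 0, 0, 1], [-0.7, -1, 0, 0, 0, 0, 1], [-0.7, -1, 0, 0, 0, 0, 1]]

```text
time: 0.93
tool_pos: [0.2735, 0.3393, 0.3035]
tcp_rot: [-0.095, -3.14, 0.001]
wrist_force: [-0.1, -0.1, 0.3]
width: 0.999
grip_force: 0.0
```

Request:
jog_arm:
  increments:
    - [[-0.7, -1, 0, 0, 0, 0, 1], [-0.7, -1, 0, 0, 0, 0, 1], [-0.7, -1, 0, 0, 0, 0, 1], [-0.7, -1, 0, 0, 0, 0, 1], [-0.7, -1, 0, 0, 0, 0, 1]]

```text
time: 1.35
tool_pos: [0.3692, 0.1832, 0.3037]
tcp_rot: [0.096, 3.14, 0.0]
wrist_force: [1.8, 0.7, -0.1]
width: 0.999
grip_force: 0.0
```

Request:
jog_arm:
  increments:
    - [[-0.7, -1, 0, 0, 0, 0, 1], [-0.7, -1, 0, 0, 0, 0, 1], [0, 0, 0, 0, 0, 0, 1], [0, 0, 0, 0, 0, 0, 1], [0, 0, 0, 0, 0, 0, 1]]

```text
time: 1.77
tool_pos: [0.4069, 0.1224, 0.3034]
tcp_rot: [-0.098, -3.139, -0.0]
wrist_force: [-0.8, -0.0, -0.5]
width: 0.997
grip_force: 0.0
```

```bash
python3 - <<'E'
from h import *
s=read_state(); im,d=viewer.read_camera('wrist'); cv2.imwrite('pics/w1.png',im); np.savez('w1.npz',im=im,d=d,p=s['tool_pos'],r=s['tcp_rot']); print(s['tool_pos'],s['tcp_rot'],s['time'],s['q'])
E
```

```text
[0.40692041 0.1224065  0.30344622] [-9.79391928e-02 -3.13882169e+00 -4.18049620e-04] 1.7667 [ 2.33192969e-01 -2.26295221e-01  2.10364633e+00  6.10132283e-04
  1.26537215e+00 -1.27540232e+00]
```

View pics/w1.png

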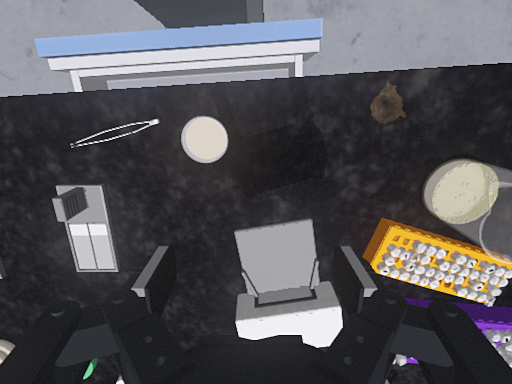

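Wrist view: scanner ledge front corners at about (235,233) and (312,220), mouth near row 290. The carrier is at (57–117, 186–271), with its fin at (70,203).

```bash
python3 - <<'E'
from h import *
f=np.load('w1.npz'); st={'tool_pos':f['p'],'tcp_rot':f['r']}
g=cv2.cvtColor(f['im'],cv2.COLOR_BGR2GRAY)
c=np.array([[235,233],[312,220],[57,186],[101,185],[77,271],[117,271]],np.float32).reshape(-1,1,2)
c=cv2.cornerSubPix(g,c,(4,4),(-1,-1),(3,50,.01))[:,0]; print(c)
P=cast('wrist',c,.01,st); print(P.round(4))
v=P[1]-P[0]; print('ledge',np.linalg.norm(v),np.arctan2(-v[0],v[1]),P[:2].mean(0))
a=(P[4]+P[5])/2-(P[2]+P[3])/2; print('carrier',np.linalg.norm(a),np.arctan2(a[1],a[0]),P[2:].mean(0))
C=P[2:].mean(0);u=a/np.linalg.norm(a);print('fin',C-.052*u)
cv2.imwrite('pics/w1c.png',cv2.resize(np.hstack([f['im'][170:290,40:140],f['im'][200:350,225:345][:120]]),None,fx=3.5,fy=3.5,interpolation=2))
E
```

```text
[[233.62012  231.46451 ]
 [311.54108  219.27213 ]
 [ 55.131393 185.44743 ]
 [100.71596  184.72049 ]
 [ 76.976135 270.4502  ]
 [117.71228  271.31747 ]]
[[ 0.5063  0.0858  0.01  ]
 [ 0.4939  0.2001  0.01  ]
 [ 0.4203 -0.1556  0.01  ]
 [ 0.4232 -0.0922  0.01  ]
 [ 0.558  -0.1622  0.01  ]
 [ 0.5634 -0.0996  0.01  ]]
ledge 0.11503902920192986 0.10871643153330682 [0.5001056  0.14294235 0.01      ]
carrier 0.13915590227358812 -0.05023779451772643 [ 0.49121096 -0.12740187  0.01      ]
fin [ 0.43927657 -0.1247906   0.01      ]
```

View pics/w1c.png

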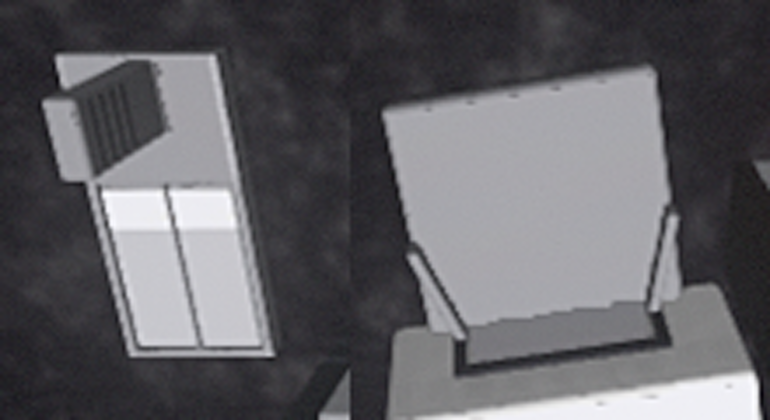

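Request:
jog_arm:
  increments:
    - [[-0.16, -0.815, 0.4, 0, 0, 0, 1], [-0.16, -0.815, 0.4, 0, 0, 0, 1], [-0.16, -0.815, 0.4, 0, 0, 0, 1], [-0.16, -0.815, 0.4, 0, 0, 0, 1], [-0.16, -0.815, 0.4, 0, 0, 0, 1]]

```text
time: 2.23
tool_pos: [0.4234, -0.0003, 0.2434]
tcp_rot: [0.09, 3.14, 0.0]
wrist_force: [0.5, 0.4, -0.4]
width: 0.998
grip_force: 0.0
```

Request:
jog_arm:
  increments:
    - [[-0.16, -0.815, 0.4, 0, 0, 0, 1], [-0.16, -0.815, 0.4, 0, 0, 0, 1], [-0.16, -0.815, 0.4, 0, 0, 0, 1], [-0.16, -0.815, 0.4, 0, 0, 0, 1], [-0.16, -0.815, 0.4, 0, 0, 0, 1]]

```text
time: 2.65
tool_pos: [0.4405, -0.1238, 0.1833]
tcp_rot: [0.091, 3.14, 0.001]
wrist_force: [-0.0, -0.1, 0.2]
width: 0.999
grip_force: 0.0
```

Request:
jog_arm:
  increments:
    - [[0, 0, 0, 0, 0, 0, 1], [0, 0, 0, 0, 0, 0, 1], [0, 0, 0, 0, 0, 0, 1], [0, 0, 0, 0, 0, 0, 1], [0, 0, 0, 0, 0, 0, 1]]

```text
time: 3.07
tool_pos: [0.4407, -0.1233, 0.1845]
tcp_rot: [0.093, 3.139, -0.0]
wrist_force: [0.2, 0.1, 0.3]
width: 0.999
grip_force: 0.0
```

```bash
python3 - <<'E'
from h import *
s=read_state(); im,d=viewer.read_camera('wrist'); cv2.imwrite('pics/w2.png',im); np.savez('w2.npz',im=im,d=d,p=s['tool_pos'],r=s['tcp_rot']); print(s['tool_pos'],s['tcp_rot'],s['time'])
E
```

```text
[ 0.44066672 -0.12325105  0.1845345 ] [ 9.25512820e-02  3.13911175e+00 -1.67867554e-04] 3.0667
```

View pics/w2.png

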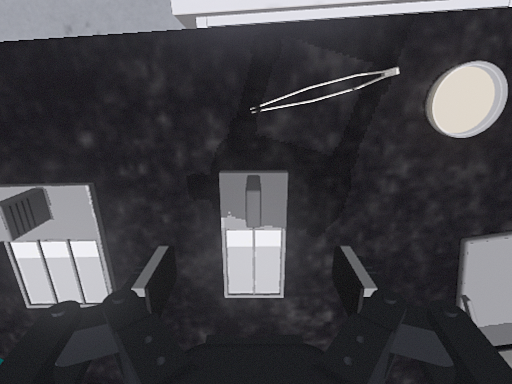

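The fin at (253,205) is centred between the fingers. Now I'll descend and grip.

Request:
jog_arm:
  increments:
    - [[0, 0, 0.75, 0, 0, 0, 1], [0, 0, 0.75, 0, 0, 0, 1], [0, 0, 0.75, 0, 0, 0, 1], [0, 0, 0.5, 0, 0, 0, 1], [0, 0, 0.25, 0, 0, 0, 1]]

```text
time: 3.53
tool_pos: [0.439, -0.1235, 0.0922]
tcp_rot: [-0.094, -3.137, -0.001]
wrist_force: [0.2, -0.1, -0.5]
width: 1.003
grip_force: 0.0
```

Request:
jog_arm:
  increments:
    - [[0, 0, 0, 0, 0, 0, -1], [0, 0, 0, 0, 0, 0, -1], [0, 0, 0, 0, 0, 0, -1], [0, 0, 0, 0, 0, 0, -1], [0, 0, 0, 0, 0, 0, -1]]
  force: 90

```text
time: 3.95
tool_pos: [0.4412, -0.1248, 0.0951]
tcp_rot: [0.096, 3.138, -0.001]
wrist_force: [-0.2, -0.5, 0.7]
width: 0.298
grip_force: 0.0
```

Request:
jog_arm:
  increments:
    - [[0, 0, 0, 0, 0, 0, -1], [0, 0, 0, 0, 0, 0, -1], [0, 0, 0, 0, 0, 0, -1], [0, 0, 0, 0, 0, 0, -1], [0, 0, 0, 0, 0, 0, -1]]

```text
time: 4.37
tool_pos: [0.4411, -0.1248, 0.0949]
tcp_rot: [0.096, 3.138, -0.001]
wrist_force: [-1.3, 0.2, 6.4]
width: 0.123
grip_force: 88.5
```

Request:
jog_arm:
  increments:
    - [[0, 0, -0.5, 0, 0, 0, -1], [0, 0, -0.5, 0, 0, 0, -1], [0, 0, -0.5, 0, 0, 0, -1], [0, 0, -0.5, 0, 0, 0, -1], [0, 0, 0, 0, 0, -0.4, -1]]

```text
time: 4.78
tool_pos: [0.4418, -0.125, 0.1565]
tcp_rot: [0.03, 3.137, -0.002]
wrist_force: [1.0, -1.2, -1.2]
width: 0.127
grip_force: 87.6
```

Request:
jog_arm:
  increments:
    - [[0, 0, 0, 0, 0, -0.6, -1], [0, 0, 0, 0, 0, -0.6, -1], [0.05, 0.4, 0, 0, 0, 0, -1], [0.05, 0.7, 0, 0, 0, 0, -1], [0.05, 0.9, 0, 0, 0, 0, -1]]

```text
time: 5.2
tool_pos: [0.4289, -0.065, 0.1535]
tcp_rot: [0.16, -3.137, -0.0]
wrist_force: [0.0, 1.2, -2.7]
width: 0.134
grip_force: 87.8
```

Request:
jog_arm:
  increments:
    - [[0.05, 0.9, 0, 0, 0, 0, -1], [0.05, 0.9, 0, 0, 0, 0, -1], [0, 0.9, 0, 0, 0, 0, -1], [0, 0.9, 0, 0, 0, 0, -1], [0, 0.9, 0, 0, 0, 0, -1]]

```text
time: 5.62
tool_pos: [0.4107, 0.0702, 0.1534]
tcp_rot: [0.164, -3.136, -0.0]
wrist_force: [0.6, 0.0, -1.7]
width: 0.13
grip_force: 87.8
```

Request:
jog_arm:
  increments:
    - [[0, 0.9, 0, 0, 0, 0, -1], [0, 0.7, 0, 0, 0, 0, -1], [0, 0.55, 0, 0, 0, 0, -1], [0, 0, 0, 0, 0, 0, -1], [0, 0, 0, 0, 0, 0, -1]]

```text
time: 6.03
tool_pos: [0.4043, 0.1334, 0.1534]
tcp_rot: [0.169, -3.136, 0.001]
wrist_force: [0.1, 0.3, -2.7]
width: 0.13
grip_force: 88.0
```

```bash
python3 - <<'E'
from h import *
s=read_state(); im,d=viewer.read_camera('wrist'); cv2.imwrite('pics/w3.png',im); np.savez('w3.npz',im=im,d=d,p=s['tool_pos'],r=s['tcp_rot'])
im2,d2=viewer.read_camera('scene'); np.savez('s3.npz',im=im2,d=d2)
cv2.imwrite('pics/m3.png',np.hstack([cv2.resize(im,(400,300)),cv2.resize(im2[110:230,110:270],(400,300))]))
print(s['tool_pos'],s['tcp_rot'],s['time'],s['wrist_force'],s['torque'],s['width'])
E
```

```text
[0.40426864 0.13344652 0.15344595] [ 1.69451265e-01 -3.13582826e+00  6.74407959e-04] 6.0333 [ 0.10944507  0.26749673 -2.73172925] [-0.00498599  0.06044648  0.00638455] 0.1296800547383921
```

View pics/m3.png

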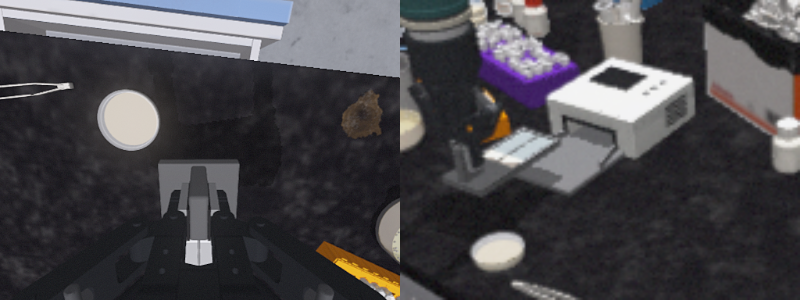

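The wrist view shows the carrier gripped straight. The scene view shows it ahead of the ledge with its glass end towards the slot. Next I'll check whether it is level.

```bash
python3 - <<'E'
from h import *
f=np.load('s3.npz'); d=f['d']; p=viewer.camera_params('scene'); R=np.array(p['R']); t=np.array(p['t'])
v,u=np.indices(d.shape); X=np.stack([(u-p['cx'])/p['fx']*d,(v-p['cy'])/p['fy']*d,d],-1)
W=(X-t)@R
M=np.array([.6145,.1550]); y=.108; e=np.array([np.cos(y),np.sin(y)]); n=np.array([-e[1],e[0]])
sx=(W[...,:2]-M)@e; sy=(W[...,:2]-M)@n; z=W[...,2]
m=(d>0)&(abs(sy)<.03)&(sx>-.24)&(sx<-.06)&(z>.03)&(z<.10)
for lo in np.arange(-.24,-.06,.02):
    k=m&(sx>=lo)&(sx<lo+.02); print(round(lo,2),k.sum(),np.median(z[k]) if k.any() else None)
m2=m&(sx>-.16)
A=np.c_[sx[m2],sy[m2],np.ones(m2.sum())]; print(np.linalg.lstsq(A,z[m2],rcond=None)[0], sx[m2].max())
f=np.load('w3.npz'); d=f['d']; p=viewer.camera_params('wrist'); X=np.stack([(u-p['cx'])/p['fx']*d,(v-p['cy'])/p['fy']*d,d],-1)
H=np.array(p['hand_eye']); Xt=X@H[:3,:3].T+H[:3,3]; k=np.zeros(d.shape,bool); k[208:240,208:236]=1; k[208:240,274:302]=1; k&=(d>0)
P=Xt[k]; P=P[abs(P[:,2]-np.median(P[:,2]))<.01]; A=np.c_[P[:,:2],np.ones(len(P))]; print('rear plane in tool',np.linalg.lstsq(A,P[:,2],rcond=None)[0],np.median(P,0),len(P))
k=(d>0)&(Xt[...,2]>.05)&(Xt[...,2]<.1)&(v<230); print('tray edge tool x max,y range',Xt[k].max(0),Xt[k].min(0))
E
```

```text
-0.24 121 0.06891068270139396
-0.22 75 0.07009355382306989
-0.2 42 0.06858774650084346
-0.18 53 0.06755342807171648
-0.16 63 0.06753238125271992
-0.14 65 0.06742258890584367
-0.12 57 0.0671502593964392
-0.1 26 0.06757352987162685
-0.08 0 None
[-0.00389414  0.00584827  0.06686894] -0.0910066190196803
rear plane in tool [1.67759567e-02 2.69945946e-05 8.38454790e-02] [0.00984955 0.01171872 0.08398082] 1757
tray edge tool x max,y range [0.01981521 0.03112569 0.09400106] [ 0.00516765 -0.03285743  0.06021446]
```

Request:
jog_arm:
  increments:
    - [[0, 0, 0.4, 0, 0, 0, -1], [0, 0, 0.4, 0, 0, 0, -1], [0, 0, 0.4, 0, 0, 0, -1], [0, 0, 0.3, 0, 0, 0, -1], [0, 0, 0, 0, 0, 0, -1]]

```text
time: 6.55
tool_pos: [0.4037, 0.1315, 0.1069]
tcp_rot: [0.164, -3.133, 0.002]
wrist_force: [-0.2, 0.0, -1.9]
width: 0.124
grip_force: 88.0
```

Request:
jog_arm:
  increments:
    - [[-0.2, 0, 0, 0, 0, 0, -1], [-0.4, 0, 0, 0, 0, 0, -1], [-0.4, 0, 0, 0, 0, 0, -1], [-0.4, 0, 0, 0, 0, 0, -1], [-0.4, 0, 0, 0, 0, 0, -1]]

```text
time: 6.97
tool_pos: [0.4615, 0.1388, 0.1098]
tcp_rot: [-0.167, 3.135, 0.001]
wrist_force: [0.0, 0.2, -2.1]
width: 0.127
grip_force: 88.0
```

Request:
jog_arm:
  increments:
    - [[-0.3, 0, 0, 0, 0, 0, -1], [-0.3, 0, 0, 0, 0, 0, -1], [-0.3, 0, 0, 0, 0, 0, -1], [-0.3, 0, 0, 0, 0, 0, -1], [-0.3, 0, 0, 0, 0, 0, -1]]

```text
time: 7.38
tool_pos: [0.5044, 0.1434, 0.1087]
tcp_rot: [0.167, -3.137, 0.0]
wrist_force: [0.1, -0.7, -3.1]
width: 0.128
grip_force: 88.0
```

Request:
jog_arm:
  increments:
    - [[-0.3, 0, 0, 0, 0, 0, -1], [-0.3, 0, 0, 0, 0, 0, -1], [-0.3, 0, 0, 0, 0, 0, -1], [0, 0, 0, 0, 0, 0, -1], [0, 0, 0, 0, 0, 0, -1]]

```text
time: 7.8
tool_pos: [0.531, 0.1462, 0.1089]
tcp_rot: [0.167, -3.137, -0.0]
wrist_force: [-0.5, -0.1, -1.9]
width: 0.127
grip_force: 88.0
```

```bash
python3 - <<'E'
from h import *
s=read_state(); im2,d2=viewer.read_camera('scene'); np.savez('s4.npz',im=im2,d=d2)
cv2.imwrite('pics/m4.png',cv2.resize(im2[110:230,110:270],(640,480)))
e=s['tool_pos'][:2]-[.6145,.155]; print(e@[.9942,.1078],e@[-.1078,.9942],s['tool_pos'],s['tcp_rot'],s['time'],s['wrist_force'])
E
```

```text
-0.08391898646122138 0.00023924362527555257 [0.5310465  0.14619187 0.10891103] [ 1.66972405e-01 -3.13713521e+00 -4.54387519e-05] 7.8 [-0.4690205  -0.10749346 -1.89479077]
```

View pics/m4.png

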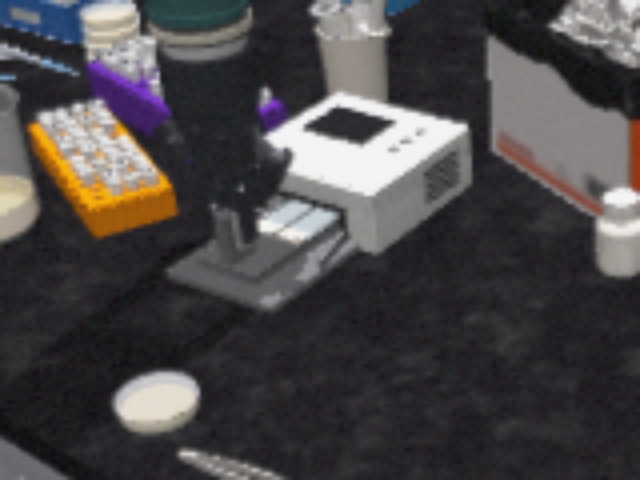

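The picture shows the carrier entering the slot straight, with no contact force. Now I'll lower it a little, ease the grip and push slowly.

Request:
jog_arm:
  increments:
    - [[-0.1, 0, 0.05, 0, 0, 0, -1], [-0.1, 0, 0.04, 0, 0, 0, -1], [-0.1, 0, 0, 0, 0, 0, -1], [-0.1, 0, 0, 0, 0, 0, -1], [-0.1, 0, 0, 0, 0, 0, -1]]
  force: 40

```text
time: 8.27
tool_pos: [0.5457, 0.1478, 0.1062]
tcp_rot: [-0.167, 3.137, -0.0]
wrist_force: [-0.6, 0.2, -2.3]
width: 0.122
grip_force: 88.0
```

Request:
jog_arm:
  increments:
    - [[-0.07, 0, 0, 0, 0, 0, -1], [-0.07, 0, 0, 0, 0, 0, -1], [-0.07, 0, 0, 0, 0, 0, -1], [-0.07, 0, 0, 0, 0, 0, -1], [-0.07, 0, 0, 0, 0, 0, -1]]

```text
time: 8.68
tool_pos: [0.5561, 0.1489, 0.1062]
tcp_rot: [0.167, -3.137, 0.0]
wrist_force: [0.7, 0.0, -2.7]
width: 0.128
grip_force: 88.0
```

Request:
jog_arm:
  increments:
    - [[-0.04, 0, 0, 0, 0, 0, -1], [-0.04, 0, 0, 0, 0, 0, -1], [-0.04, 0, 0, 0, 0, 0, -1], [-0.04, 0, 0, 0, 0, 0, -1], [-0.04, 0, 0, 0, 0, 0, -1]]
  force: 40

```text
time: 9.1
tool_pos: [0.5619, 0.1495, 0.1062]
tcp_rot: [0.167, -3.137, 0.0]
wrist_force: [1.1, -1.1, -1.6]
width: 0.124
grip_force: 88.0
```

Request:
jog_arm:
  increments:
    - [[-0.04, 0, 0, 0, 0, 0, -1], [-0.04, 0, 0, 0, 0, 0, -1], [-0.04, 0, 0, 0, 0, 0, -1], [-0.04, 0, 0, 0, 0, 0, -1], [-0.04, 0, 0, 0, 0, 0, -1]]

```text
time: 9.52
tool_pos: [0.5679, 0.1501, 0.1062]
tcp_rot: [0.167, -3.137, 0.0]
wrist_force: [-0.1, -0.0, -2.9]
width: 0.127
grip_force: 88.0
```

Leading end is at about 74 mm, still free.

Request:
jog_arm:
  increments:
    - [[-0.04, 0, 0, 0, 0, 0, -1], [-0.04, 0, 0, 0, 0, 0, -1], [-0.04, 0, 0, 0, 0, 0, -1], [-0.04, 0, 0, 0, 0, 0, -1], [-0.04, 0, 0, 0, 0, 0, -1]]

```text
time: 9.93
tool_pos: [0.5739, 0.1508, 0.1062]
tcp_rot: [-0.167, 3.137, 0.0]
wrist_force: [-0.4, 0.2, -2.4]
width: 0.122
grip_force: 88.0
```

Request:
jog_arm:
  increments:
    - [[-0.04, 0, 0, 0, 0, 0, -1], [-0.04, 0, 0, 0, 0, 0, -1], [-0.04, 0, 0, 0, 0, 0, -1], [-0.03, 0, 0, 0, 0, 0, -1], [0, 0, 0, 0, 0, 0, -1]]

```text
time: 10.35
tool_pos: [0.5751, 0.1508, 0.1055]
tcp_rot: [0.167, -3.129, 0.002]
wrist_force: [-10.4, -1.0, 5.2]
width: 0.127
grip_force: 89.2
```

Contact: −10 N along the slot and the motion stopped, with the leading end at about 81 mm. I'll take most of the spring load off and then release.

Request:
jog_arm:
  increments:
    - [[0.04, 0, 0, 0, 0, 0, -1], [0.04, 0, 0.02, 0, 0, 0, -1], [0, 0, 0.01, 0, 0, 0, -1], [0, 0, 0, 0, 0, 0, -0.6], [0, 0, 0, 0, 0, 0, -0.5]]

```text
time: 10.77
tool_pos: [0.5769, 0.1512, 0.1058]
tcp_rot: [-0.167, 3.135, 0.001]
wrist_force: [0.7, -0.9, -0.2]
width: 0.249
grip_force: 0.0
```

Request:
jog_arm:
  increments:
    - [[0, 0, 0, 0, 0, 0, -0.3], [0, 0, 0, 0, 0, 0, -0.2], [0, 0, 0, 0, 0, 0, -0.1], [0, 0, 0, 0, 0, 0, 0], [0, 0, 0, 0, 0, 0, 0]]

```text
time: 11.18
tool_pos: [0.5761, 0.151, 0.1054]
tcp_rot: [-0.167, 3.137, 0.0]
wrist_force: [-0.2, -0.6, -0.9]
width: 0.499
grip_force: 0.0
```

Request:
jog_arm:
  increments:
    - [[0, 0, 0, 0, 0, 0, 0.2], [0, 0, -0.3, 0, 0, 0, 0.2], [0, 0, -0.6, 0, 0, 0, 0.2], [0, 0, -0.8, 0, 0, 0, 0.2], [0, 0, -0.8, 0, 0, 0, 0.2]]

```text
time: 11.6
tool_pos: [0.5753, 0.1508, 0.1809]
tcp_rot: [0.167, -3.136, 0.0]
wrist_force: [0.6, -0.5, -0.0]
width: 0.599
grip_force: 0.0
```

Request:
jog_arm:
  increments:
    - [[0.5, 0, -1, 0, 0, 0, 0.2], [1, 0, -0.8, 0, 0, 0, 0.2], [1, 0, -0.8, 0, 0, 0, 0.2], [1, 0, -0.8, 0, 0, 0, 0.2], [0, 0, 0, 0, 0, 0, 0.2]]

```text
time: 12.02
tool_pos: [0.4696, 0.14, 0.2883]
tcp_rot: [-0.168, 3.13, 0.003]
wrist_force: [0.6, 0.4, 0.2]
width: 0.6
grip_force: 0.0
```

```bash
python3 - <<'E'
from h import *
s=read_state(); im,d=viewer.read_camera('wrist'); im2,d2=viewer.read_camera('scene'); np.savez('w5.npz',im=im,d=d,p=s['tool_pos'],r=s['tcp_rot'])
cv2.imwrite('pics/m5.png',np.hstack([cv2.resize(im,(400,300)),cv2.resize(im2[110:230,110:270],(400,300))]))
p=viewer.camera_params('wrist'); H=np.array(p['hand_eye']); v,u=np.indices(d.shape)
X=np.stack([(u-p['cx'])/p['fx']*d,(v-p['cy'])/p['fy']*d,d],-1)@H[:3,:3].T+H[:3,3]
W=X@Ro.from_rotvec(s['tcp_rot']).as_matrix().T+s['tool_pos']
q=W[...,:2]-[.6145,.155]; sx=q@[.9942,.1078]; sy=q@[-.1078,.9942]; z=W[...,2]
m=(d>0)&(sx>-.1)&(sx<-.005)&(abs(sy)<.036)&(z>.016)&(z<.028)
print('tray rear',np.percentile(sx[m],[.5,2]),'y',np.percentile(sy[m],[1,99]),'z',np.median(z[m]))
k=m&(abs(sy)>.01); print('plane',np.linalg.lstsq(np.c_[sx[k],sy[k],np.ones(k.sum())],z[k],rcond=None)[0])
f=(d>0)&(abs(sy)<.02)&(sx>-.1)&(sx<0)&(z>.057)&(z<.072); print('fin x',np.percentile(sx[f],[2,98]),'y',np.percentile(sy[f],[2,98]))
print(s['time'],s['tool_pos'],s['wrist_force'])
E
```

```text
tray rear [-0.05969438 -0.05943454] y [-0.03242306  0.03029043] z 0.020934586265034333
plane [ 0.01465644 -0.00236468  0.02134128]
fin x [-0.0576043  -0.00011985] y [-0.01000364  0.01468227]
12.0167 [0.46959768 0.13997771 0.28833776] [0.633731   0.35930771 0.23819822]
```

View pics/m5.png

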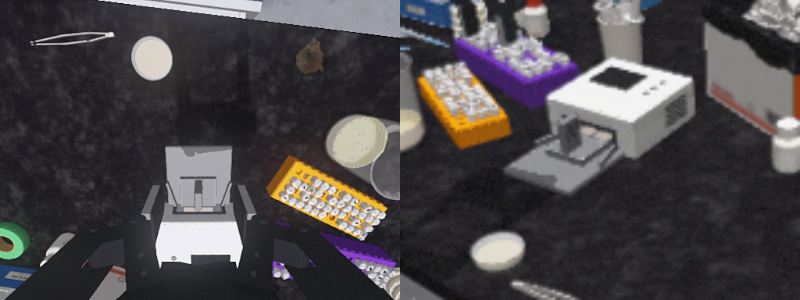

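The carrier lies flat and centred with its leading end at about 80.5 mm, where it met the stop. It's released and the arm is clear, so I'm handing in.

```bash
python3 -c "
from h import *
print(bot.finish_job())"
```

```text
the job is handed in; nothing more can be done
None
```

I loaded the narrow carrier glass end first into the scanner slot until it met the stop, about 81 mm in. I released it lying flat with its handle outside, never touched the wide carrier, and handed the job in at about 12 s; no verdict came back.

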